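# True up the stand's column with a square

## Task

The short column on the blue stand leans because its foot joint is only nipped up: take the steel square off the rubber mat, set its stock flat on the blue plate and slide it up so that the square itself pushes the column upright. Keep it pressed gently, with about 10 N each way, for about two seconds against both the plate and the column's face, flush with no gap, and never so hard that either gets marked. Then stand the square on its stock on the mat again and let go, leaving the column square and the other things where they are.

Things in the scene. Friction and masses are not known exactly. Their poses are not given: they have to be found in the camera images.
- stand: Fixed stand: blue steel base plate 300 x 190 mm, 12 mm thick (top at z = 12 mm), too heavy to shift. Origin at the centre of its underside, z up. A grey fork holding the column is bolted fast somewhere along two slots: the plain face of the upright column, looking to -x, lies at x = +40 to +80 mm, y = 0; find it by touch. The plate is bare from x = -150 mm to there. Both get marked above 25 N.
- column (a joint): Lean of the aluminium column (40 x 40 mm, 3 to 200 mm above the plate, pivot 35 mm above the plate and 20 mm behind its face), rad: 0 = upright, positive = top leans over the bare plate (-x of the stand). Swings either way, starts at 0.05 to 0.11, stays where left, rubs with 0.45 N m (4 N at 150 mm height). The blade top touches it first; when flush the push rises steeply.
- square_grip (a point): Centre of the stock of a steel engineer's square (0.6 kg, centre of mass 10 mm nearer the blade, friction on the plate about 0.6) that stands on its stock. Stock: bar 120 mm long (x), 20 mm wide (y), 25 mm high (z), this point half-way in each. Grip it across the 20 mm, at x = -10 to -40 mm so that the gripper clears the blade.
- square_heel (a point): Foot of the square's heel edge, at x = +60 mm, z = -12.5 mm of square_grip, same axes. From here the stock's end and the blade's edge run straight up 150 mm, square to the underside: this edge goes against the column, square's x along the stand's x. Blade 25 mm wide (x), 5 mm thick. Its rubbing on the column can carry part of the downward push.
- mat: Fixed black rubber mat 180 x 200 mm, 4 mm thick, on the bench; origin at the centre of its underside, x along the 180 mm side. The square starts and ends standing on it.
- beaker: Glass beaker, 68 mm across, 90 mm high, bystander; origin at the centre of its underside.
- wash_bottle: White wash bottle with a blue cap, 66 mm across, about 170 mm high with its spout, bystander; origin at the centre of its underside.
- jar: Amber cream jar with a white lid, 56 mm across, 48 mm high, bystander; origin at the centre of its underside.

How it is judged:
By the outcome, as a careful person would: the job done as asked, in the order asked, and still so for the second after the job is handed in, with the robot touching nothing.
It also fails if it takes over 69 s, if anything falls off the work surface, if the arm or the gripper's body presses on something with over 40 N, if the wrist force passes 120 N, or if a joint passes its speed limit or range.

## Robot

A 7-joint arm with a two-finger parallel gripper is mounted at the origin on the work surface. World frame = base frame: x ahead of the robot, y to its left, z up, the work surface at z = 0. Lengths are in m, angles in rad, forces in N, time in s.
With the tool pointing down it reaches from about 0.425 to 0.875 m from the base axis. Payload 4.7 kg.
Tool frame: the origin (TCP) lies at the very end of the fingers, on their centre line; the grasp point (between the pads) lies 19 mm behind it; z points along the fingers, y is the line along which they close (so a half turn about z gives the same grasp; the last joint's range is limited). The gripper opens to 85 mm and grips with 20 to 120 N. Pads are 22 mm wide; open, the fingers measure 114 mm over their backs; the gripper's body (76 mm by 85 mm) begins 54 mm behind the grasp point. The pads swing forward as they close: fully open they stand 13 mm farther back than shut.
Start: joints at [-1.171, 0.321, -0.07, 1.45, 0.023, 1.371, -0.057], TCP at [0.245, 0.602, 0.231] pointing down, gripper open.
Joint ranges: [-2.86, 2.86], [-0.3, 2.09], [-1.38, 1.24], [0.06, 2.45], [-1.56, 4.7], [0.09, 2.05], [-2.69, 2.69]. Speed limits (rad/s): [2.57, 2.57, 3.14, 3.14, 3.14, 3.14, 3.14].

## Interface

Orientations are given as a unit quaternion [w, x, y, z].
In Python, from plant import robot gives the robot as it stands.
- The arm moves only by the tool carry_out, never from a script. Its argument "steps" is a list that holds one entry, the list of rows, each a list of 7 numbers: the turn, a rotation vector about the tool's x, y, z scaled (see below), then the shift along the tool's x, y, z scaled (see below), then the opening in per cent of the stroke, from 0 (shut) to 100 (fully open). In form: [[[wx, wy, wz, dx, dy, dz, fingers], ...]]. A call has exactly 8 rows; each row is the pose to reach, as a shift and turn from the pose commanded when the call began, along the tool's axes at that moment, turning the shorter way round; what a row does not reach only later rows make up. The controller multiplies each number of a shift by 200 mm and each number of a turn by pi rad. A row lasts 1/8 s, in which the tool goes at most 62.5 mm and 10.7 degrees, less where a joint would pass 70% of its speed; a pose out of reach is approached as far as the arm can. A call with a number of a shift or a turn outside -1 to 1 is refused whole. A call with a gripper value outside its range is refused whole. The fingers move at their own pace and stop on an object; "force" is the grip in N (left out, the last holds). Time passes only in rows, so rows that repeat a pose let the fingers close, or fill a call up. It gives the time, the measured TCP pose, the force, the opening and the grip force at its end, in the units of the state.
- robot.sense(): the state, without advancing time (a new reading comes with each control period).
- robot.read_camera(name): name is "scene" or "side" or "wrist"; returns (picture, depth): 480x640x3 uint8, red, green, blue; 480x640 float32, m along the optical axis (not along the pixel's ray), 0 where there is no reading.
- robot.calibration(name): a dict with "K" (3x3 intrinsics, pixels), "R" (3x3) and "t" (3): a world point X has camera coordinates R X + t. Camera axes: x right, y down, z forward; pixel columns grow to the right and rows downward; lengths in m; the calibration is good to about 2 mm. The wrist camera is an equidistant fisheye: a pixel r from the principal point sees the ray r / f radians off the axis. A picture is of the moment at which its call begins: read the wrist's pose just before it. calibration takes no time and is no camera call; for the wrist camera it gives the pose at the moment of the call.
- robot.sign_off(): hands the job in; it is judged then, once.
The state is a dict: "t": time; "joint_pos": joint angles; "qvel": joint speeds; "joint_efforts": joint torques, N m; "eef_pos": TCP position; "tool_rot": TCP orientation; "force": force on the tool from outside, world axes, zero at the start; "wrist_torque": the same for the moment, N m; "opening": finger opening in m; "gripper_force": force on a finger pad.
Only numpy, scipy, OpenCV 4.12 (cv2) and the standard library are available. Lean on these libraries where they do the work, as an engineer would, in place of code of your own. Each camera call takes 0.05 s, during which the arm holds its last target. There are 200 camera calls.

## Working session

There is one attempt and no reset: what is moved stays moved. The work goes in short steps, Python scripts to look and compute and a tool call to move; the robot and the scene stay as the last step left them, time stands still between calls to the robot, and variables do not carry over. Pictures are saved under pics/ and viewed, at most 10 in all, crops included, and the job is handed in when it is done.

Besides the shell and the picture viewer there is one more tool, called after "Request:" as name(argument=value, ...) on one line, values as JSON. carry_out: Moves the arm, as the interface text tells. Its arguments: {"type":"object","properties":{"steps":{"type":"array","items":{"type":"array","items":{"type":"array","items":{"type":"number"}}}},"force":{"type":"number"}},"required":["steps"]}

```bash
ls; mkdir -p pics; python3 - <<'E'
from plant import robot
import cv2
print(robot.sense())
for n in("scene","side"):
    p,d=robot.read_camera(n); cv2.imwrite(f"pics/{n}.png",p[...,::-1]); 
    import numpy as np; np.save(f"pics/{n}.npy",d)
    print(robot.calibration(n))
E
```

```text
pics
{'t': 0.0, 'joint_pos': array([-1.17086551,  0.32182445, -0.07008393,  1.45169969,  0.02260148,
        1.37080823, -0.05688609]), 'qvel': array([-0.00103213,  0.00016981,  0.00215567,  0.00085198, -0.00070008,
        0.00189532,  0.00089741]), 'joint_efforts': array([ 6.68416887e-04, -4.93572235e+01, -3.81945865e-01, -3.14336586e+01,
        1.30807501e-02,  1.14294959e-02, -6.04299927e-06]), 'eef_pos': array([0.24445266, 0.60168397, 0.23021017]), 'tool_rot': array([-1.36809331e-04,  1.91699075e-01,  9.81453265e-01, -9.66721197e-04]), 'force': array([0.75887311, 0.57537866, 0.52900861]), 'wrist_torque': array([-0.0430231 ,  0.02342713,  0.01644343]), 'gripper_force': 0.0, 'opening': 0.08555449905350099}
{'K': array([[467.06435501,   0.        , 312.28404647],
       [  0.        , 467.06435501, 242.31420037],
       [  0.        ,   0.        ,   1.        ]]), 'R': array([[ 0.15658925,  0.98765891,  0.00311061],
       [ 0.53124258, -0.08157041, -0.84328381],
       [-0.83262304,  0.13370167, -0.53745952]]), 't': array([-0.00608035, -0.23472533,  1.37520292])}
{'K': array([[523.50695758,   0.        , 319.61566856],
       [  0.        , 523.50695758, 239.50799118],
       [  0.        ,   0.        ,   1.        ]]), 'R': array([[ 0.76917208, -0.63895452, -0.0105557 ],
       [-0.34410063, -0.40019569, -0.84937516],
       [ 0.53848775,  0.65694789, -0.52768401]]), 't': array([-0.48265903,  0.21558679,  0.85225262])}
```

View pics/scene.png

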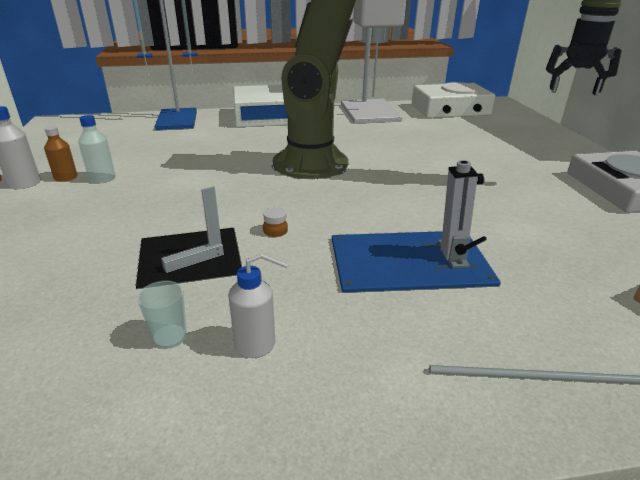

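View pics/side.png

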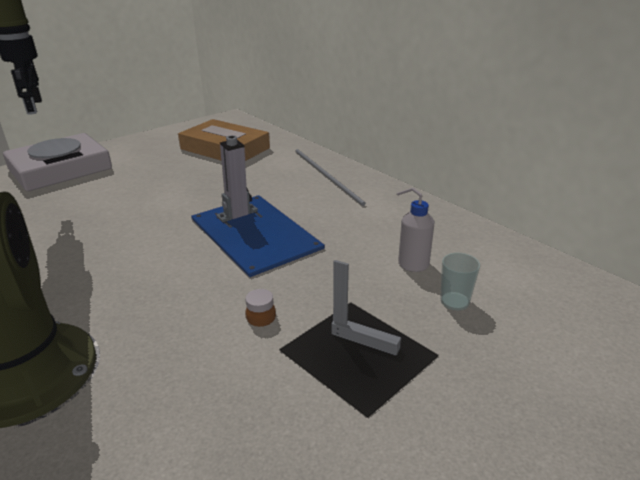

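The scene view shows the mat (corners about 141,236 to 243,276) with the square on it, its stock running from (163,265) to (222,248) and its blade at the right end. The blue plate spans (333,234) to (494,285), with the column at (458,215). The side view agrees. I'll enlarge crops of both.

```bash
python3 - <<'E'
import cv2,numpy as np
a=cv2.imread("pics/scene.png");b=cv2.imread("pics/side.png")
A=cv2.resize(a[180:290,130:250],None,fx=5,fy=5,interpolation=cv2.INTER_CUBIC)[:, :600]
cv2.imwrite("pics/c1.png",A)
B=cv2.resize(a[150:300,325:505],None,fx=4,fy=4,interpolation=cv2.INTER_CUBIC)
cv2.imwrite("pics/c2.png",B)
C=cv2.resize(b[250:420,275:445],None,fx=3.5,fy=3.5,interpolation=cv2.INTER_CUBIC)
cv2.imwrite("pics/c3.png",C)
E
```

```text
(no output)
```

View pics/c1.png

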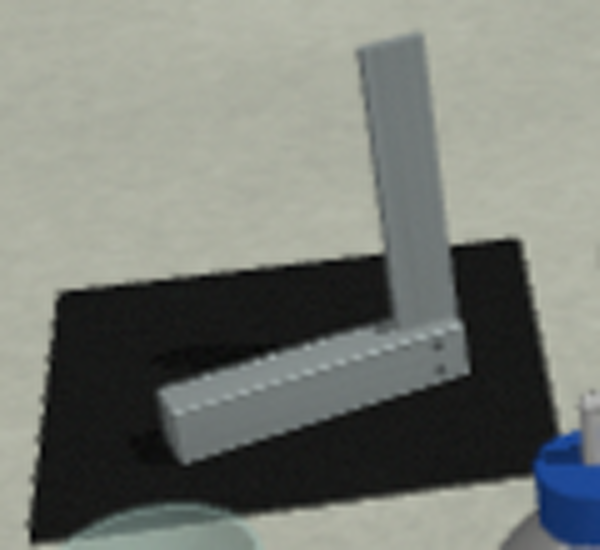

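View pics/c2.png

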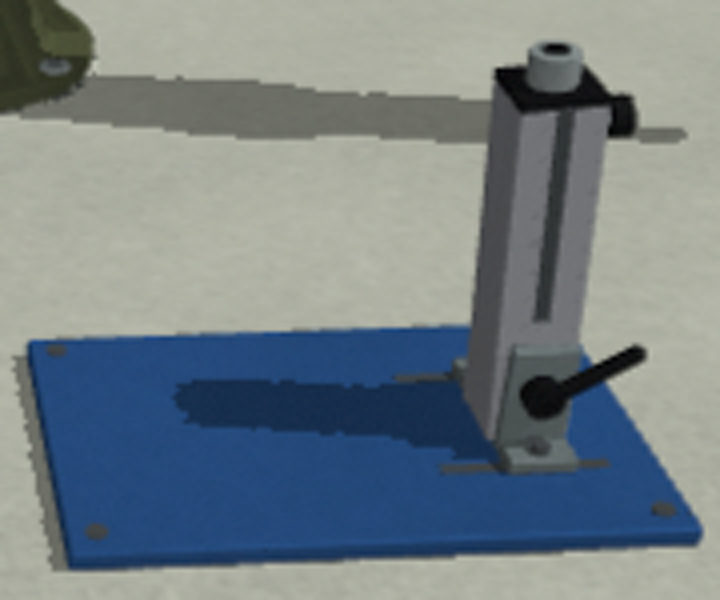

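View pics/c3.png

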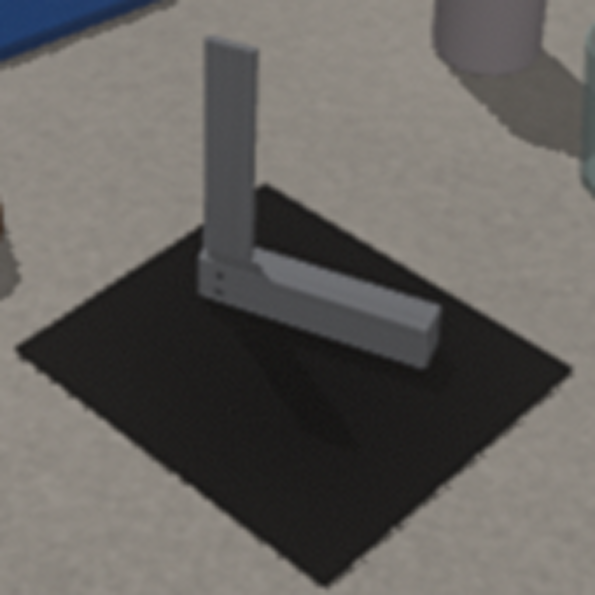

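The crops give these points:
- **Square, c1:** stock top edge from (175,413) to (462,322), foot edge from (186,465) to (469,373), back-left top corner at (158,392).
- **Plate, c2:** corners at (30,342), (67,556) and (702,533).
- **Square, c3:** stock foot edge from (198,295) to (428,368).

```bash
cat > h.py <<'E'
import numpy as np
from plant import robot
def ray(n,u,v,z):
    c=robot.calibration(n); K,R,t=c["K"],c["R"],c["t"]
    d=R.T@np.linalg.inv(K)@[u,v,1]; o=-R.T@t
    return o+d*(z-o[2])/d[2]
E
python3 - <<'E'
from h import *
np.set_printoptions(precision=4,suppress=True)
def show(n,off,s,pts):
    for nm,u,v,z in pts: print(n,nm,ray(n,off[0]+(u+.5)/s-.5,off[1]+(v+.5)/s-.5,z))
show("scene",(130,180),5,[("TFL",175,413,.029),("TBL",158,392,.029),("TFR",462,322,.029),("BFL",186,465,.004),("BFR",469,373,.004),
 ("mat",60,292,.004),("mat",520,239,.004),("mat",32,541,.004)])
show("scene",(325,150),4,[("PBL",30,342,.012),("PFL",67,556,.012),("PFR",701,533,.012),("colfoot",495,440,.018),("forkL",510,470,.012),("coltopR",523,112,.21),("coltopL",497,72,.21)])
show("side",(275,250),3.5,[("BnearL",198,295,.004),("BnearR",428,368,.004),("TnearR",430,330,.029),("TfarR",440,307,.029),("TnearL",200,258,.029)])
print(ray("scene",275,235,0),ray("scene",253,350,0),ray("scene",167,342,0),"bystanders front feet")
E
```

```text
scene TFL [ 0.5042 -0.3594  0.029 ]
scene TBL [ 0.4886 -0.3674  0.029 ]
scene TFR [ 0.4557 -0.2514  0.029 ]
scene BFL [ 0.5036 -0.3593  0.004 ]
scene BFR [ 0.4556 -0.2511  0.004 ]
scene mat [ 0.3652 -0.4262  0.004 ]
scene mat [ 0.3499 -0.2286  0.004 ]
scene mat [ 0.5438 -0.4108  0.004 ]
scene PBL [ 0.4288 -0.0185  0.012 ]
scene PFL [ 0.6142 -0.0375  0.012 ]
scene PFR [0.6424 0.2574 0.012 ]
scene colfoot [0.5637 0.1886 0.018 ]
scene forkL [0.5811 0.19   0.012 ]
scene coltopR [0.5934 0.1562 0.21  ]
scene coltopL [0.5519 0.1621 0.21  ]
side BnearL [ 0.4384 -0.2595  0.004 ]
side BnearR [ 0.4884 -0.3688  0.004 ]
side TnearR [ 0.4872 -0.3689  0.029 ]
side TfarR [ 0.5023 -0.3612  0.029 ]
side TnearL [ 0.4385 -0.2608  0.029 ]
[ 0.3901 -0.1391  0.    ] [ 0.7312 -0.2047  0.    ] [ 0.6922 -0.3408  0.    ] bystanders front feet
```

```bash
cat >> h.py <<'E'
def delta(a,b):
    "poses (x,y,z,yaw of tool x in deg), tool down -> scaled shift/turn numbers"
    w=np.radians(a[3]); c,s=np.cos(w),np.sin(w); d=np.subtract(b[:3],a[:3])
    return np.round([(b[3]-a[3])/-180, (c*d[0]+s*d[1])/.2,(s*d[0]-c*d[1])/.2,-d[2]/.2],4)
E
python3 - <<'E'
from h import *
P=[(.2445,.6017,.2302,157.9),(.38,.45,.33,140),(.50,.27,.33,128),(.55,.06,.33,114.3),(.53,-.14,.33,114.3),(.4817,-.3328,.20,114.3)]
for a,b in zip(P,P[1:]): print(delta(a,b))
E
```

```text
[ 0.0994 -0.9131 -0.4479 -0.499 ]
[ 0.0667 -1.0381 -0.3038 -0.    ]
[ 0.0761 -0.9813 -0.4494 -0.    ]
[-0.     -0.8703 -0.5027 -0.    ]
[-0.     -0.7792 -0.6168  0.65  ]
```

Request:
carry_out(steps=[[[0, 0, 0.012, -0.11, -0.06, -0.06, 100], [0, 0, 0.025, -0.23, -0.11, -0.12, 100], [0, 0, 0.037, -0.34, -0.17, -0.19, 100], [0, 0, 0.05, -0.46, -0.22, -0.25, 100], [0, 0, 0.062, -0.57, -0.28, -0.31, 100], [0, 0, 0.075, -0.69, -0.34, -0.37, 100], [0, 0, 0.087, -0.8, -0.39, -0.44, 100], [0, 0, 0.1, -0.913, -0.448, -0.5, 100]]], force=60)

```text
t: 1.1
eef_pos: [0.3812, 0.4494, 0.3324]
tool_rot: [0.0, 0.344, 0.939, 0.0]
force: [0.1, -0.1, 0.5]
opening: 0.0855
gripper_force: 0.0
```

Request:
carry_out(steps=[[[0, 0, 0.008, -0.13, -0.04, 0, 100], [0, 0, 0.016, -0.25, -0.08, 0, 100], [0, 0, 0.025, -0.38, -0.11, 0, 100], [0, 0, 0.033, -0.5, -0.15, 0, 100], [0, 0, 0.042, -0.63, -0.19, 0, 100], [0, 0, 0.05, -0.75, -0.23, 0, 100], [0, 0, 0.058, -0.88, -0.27, 0, 100], [0, 0, 0.067, -1, -0.3, 0, 100]]])

```text
t: 2.1
eef_pos: [0.4955, 0.2741, 0.3314]
tool_rot: [0.0, 0.441, 0.898, 0.0]
force: [0.4, -0.5, 0.6]
opening: 0.0857
gripper_force: 0.0
```

Request:
carry_out(steps=[[[0, 0, 0.009, -0.12, -0.06, 0, 100], [0, 0, 0.019, -0.25, -0.11, 0, 100], [0, 0, 0.028, -0.37, -0.17, 0, 100], [0, 0, 0.038, -0.49, -0.22, 0, 100], [0, 0, 0.047, -0.61, -0.28, 0, 100], [0, 0, 0.057, -0.74, -0.34, 0, 100], [0, 0, 0.066, -0.86, -0.39, 0, 100], [0, 0, 0.076, -0.98, -0.45, 0, 100]]])

```text
t: 3.1
eef_pos: [0.544, 0.0641, 0.3313]
tool_rot: [0.0, 0.544, 0.839, 0.0]
force: [0.7, -0.9, -0.1]
opening: 0.0854
gripper_force: 0.0
```

Request:
carry_out(steps=[[[0, 0, 0, -0.11, -0.06, 0, 100], [0, 0, 0, -0.22, -0.13, 0, 100], [0, 0, 0, -0.33, -0.19, 0, 100], [0, 0, 0, -0.44, -0.25, 0, 100], [0, 0, 0, -0.54, -0.31, 0, 100], [0, 0, 0, -0.65, -0.38, 0, 100], [0, 0, 0, -0.76, -0.44, 0, 100], [0, 0, 0, -0.87, -0.5, 0, 100]]])

```text
t: 4.1
eef_pos: [0.5233, -0.1356, 0.3313]
tool_rot: [0.0, 0.544, 0.839, 0.0]
force: [0.4, 0.2, -0.6]
opening: 0.0856
gripper_force: 0.0
```

Request:
carry_out(steps=[[[0, 0, 0, -0.11, -0.08, 0.05, 100], [0, 0, 0, -0.22, -0.16, 0.12, 100], [0, 0, 0, -0.34, -0.25, 0.2, 100], [0, 0, 0, -0.45, -0.33, 0.3, 100], [0, 0, 0, -0.57, -0.42, 0.4, 100], [0, 0, 0, -0.68, -0.5, 0.5, 100], [0, 0, 0, -0.78, -0.58, 0.6, 100], [0, 0, 0, -0.82, -0.61, 0.65, 100]]])

```text
t: 5.1
eef_pos: [0.4777, -0.3355, 0.2003]
tool_rot: [-0.001, 0.545, 0.838, -0.001]
force: [0.4, 0.5, 0.3]
opening: 0.0853
gripper_force: 0.0
```

```bash
python3 - <<'E'
from h import *
import cv2
s=robot.sense(); print(s); 
c=robot.calibration("wrist");p,d=robot.read_camera("wrist"); print(c)
np.save("pics/wd.npy",d); cv2.imwrite("pics/w1.png",p[...,::-1])
E
```

```text
{'t': 5.1, 'joint_pos': array([-0.08082594,  0.23857115,  0.75535754,  1.68712306, -0.16846546,
        1.28435292,  1.12662784]), 'qvel': array([ 0.13308818,  0.13222243, -0.00036801,  0.01931254, -0.12536278,
       -0.12475265,  0.19768607]), 'joint_efforts': array([ -0.28969112, -34.64864731,   5.6083484 , -30.12312055,
         0.19529093,   0.0383426 ,  -0.09214339]), 'eef_pos': array([ 0.47770534, -0.33548296,  0.20029732]), 'tool_rot': array([-6.58193199e-04,  5.44921382e-01,  8.38486711e-01, -5.38002729e-04]), 'force': array([0.38109557, 0.4763311 , 0.26177169]), 'wrist_torque': array([-0.02244793,  0.00795895, -0.00577272]), 'gripper_force': 0.0, 'opening': 0.08531082570237951}
{'K': array([[371.64829954,   0.        , 319.66931853],
       [  0.        , 371.64829954, 243.42789817],
       [  0.        ,   0.        ,   1.        ]]), 'R': array([[ 0.91348698,  0.40686172, -0.00225399],
       [ 0.39140612, -0.87724635,  0.27792101],
       [ 0.11109811, -0.25475945, -0.96060129]]), 't': array([-0.29917241, -0.50930398,  0.21063912])}
```

View pics/w1.png

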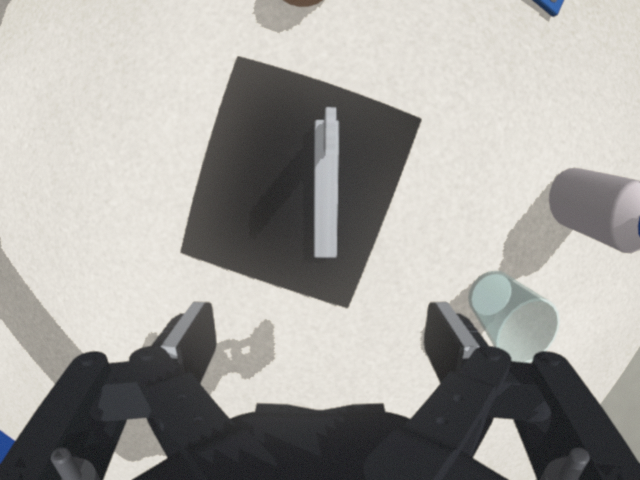

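The wrist view shows the stock standing on the mat. Its near top corners are at (315,257) and (337,256), its left edge runs up to (315,121), and the blade is at the far end. Nothing is in the way of the fingers.

```bash
python3 - <<'E'
from h import *
c=robot.calibration("wrist");K,R,t=c["K"],c["R"],c["t"]
def w(u,v,z):
    x=np.array([u-K[0,2],v-K[1,2]]);r=np.hypot(*x);th=r/K[0,0]
    d=R.T@np.r_[np.sin(th)*x/r,np.cos(th)]; o=-R.T@t
    return o+d*(z-o[2])/d[2]
NL,NR,FL=w(315,257,.029),w(337,256,.029),w(315,121,.029)
print(NL,NR,FL,np.hypot(*(NR-NL)[:2]),np.hypot(*(FL-NL)[:2]),np.degrees(np.arctan2(*(FL-NL)[1::-1])))
m=(NL+NR)/2
for y in(114.,114.4): 
    u=np.array([np.cos(np.radians(y)),np.sin(np.radians(y))]); print(m[:2]+.035*u,m[:2]+.06*u)
E
```

```text
[ 0.48620668 -0.36780392  0.029     ] [ 0.50365492 -0.3589985   0.029     ] [ 0.43837608 -0.25971465  0.029     ] 0.019544220258804385 0.11819922973107645 113.86987603940084
[ 0.48069502 -0.33142712] [ 0.4705266  -0.30858848]
[ 0.48047215 -0.33152728] [ 0.47014454 -0.30876019]
```

```bash
python3 - <<'E'
from h import *
s=robot.sense();e=s['eef_pos'];q=s['tool_rot'];y=2*np.degrees(np.arctan2(q[2],q[1]));print(s['t'],e,y,np.abs(s['qvel']).max())
print(delta((*e,y),(.4808,-.332,.0075,114.1)))
E
```

```text
5.15 [ 0.47730064 -0.33561111  0.1994498 ] 113.95508849946808 0.04578148308486062
[-8.000e-04  9.400e-03  2.330e-02  9.597e-01]
```

Request:
carry_out(steps=[[[0, 0, 0, 0.009, 0.023, 0.1, 60], [0, 0, 0, 0.009, 0.023, 0.25, 60], [0, 0, 0, 0.009, 0.023, 0.4, 60], [0, 0, 0, 0.009, 0.023, 0.55, 60], [0, 0, 0, 0.009, 0.023, 0.7, 60], [0, 0, 0, 0.009, 0.023, 0.83, 60], [0, 0, 0, 0.009, 0.023, 0.92, 60], [0, 0, 0, 0.009, 0.023, 0.955, 60]]])

```text
t: 6.15
eef_pos: [0.4829, -0.3287, 0.0092]
tool_rot: [-0.001, 0.543, 0.84, 0.0]
force: [-0.0, 0.2, -0.4]
opening: 0.051
gripper_force: 0.0
```

Request:
carry_out(steps=[[[0, 0, 0, 0, 0, 0, 40], [0, 0, 0, 0, 0, 0, 28], [0, 0, 0, 0, 0, 0, 18], [0, 0, 0, 0, 0, 0, 10], [0, 0, 0, 0, 0, 0, 0], [0, 0, 0, 0, 0, 0, 0], [0, 0, 0, 0, 0, 0, 0], [0, 0, 0, 0, 0, 0, 0]]], force=60)

```text
t: 7.15
eef_pos: [0.483, -0.3308, 0.0115]
tool_rot: [0.001, 0.544, 0.839, -0.0]
force: [-2.9, -0.2, 6.1]
opening: 0.0186
gripper_force: 61.0
```

```bash
python3 - <<'E'
from h import *
P=[(.483,-.3308,.0115,114.1),(.483,-.3308,.1,114.1),(.515,-.14,.1,100),(.5306,.06,.1,84.3)]
for a,b in zip(P,P[1:]): print(delta(a,b))
print(robot.sense()['wrist_torque'])
E
```

```text
[-0.      0.      0.     -0.4425]
[ 0.0783  0.8055  0.5356 -0.    ]
[ 0.0872  0.9713  0.2505 -0.    ]
[-0.0773128   0.63133108  0.02029454]
```

Request:
carry_out(steps=[[[0, 0, 0, 0, 0, -0.02, 0], [0, 0, 0, 0, 0, -0.05, 0], [0, 0, 0, 0, 0, -0.1, 0], [0, 0, 0, 0, 0, -0.18, 0], [0, 0, 0, 0, 0, -0.27, 0], [0, 0, 0, 0, 0, -0.36, 0], [0, 0, 0, 0, 0, -0.42, 0], [0, 0, 0, 0, 0, -0.45, 0]]], force=90)

```text
t: 8.15
eef_pos: [0.4831, -0.3301, 0.1014]
tool_rot: [0.001, 0.543, 0.839, 0.0]
force: [1.1, 0.6, -6.9]
opening: 0.0179
gripper_force: 88.3
```

Request:
carry_out(steps=[[[0, 0, 0.01, 0.06, 0.04, 0, 0], [0, 0, 0.02, 0.16, 0.1, 0, 0], [0, 0, 0.03, 0.28, 0.18, 0, 0], [0, 0, 0.04, 0.4, 0.26, 0, 0], [0, 0, 0.05, 0.53, 0.35, 0, 0], [0, 0, 0.06, 0.66, 0.44, 0, 0], [0, 0, 0.07, 0.76, 0.51, 0, 0], [0, 0, 0.078, 0.805, 0.536, 0, 0]]])

```text
t: 9.15
eef_pos: [0.5146, -0.1369, 0.0999]
tool_rot: [-0.001, 0.641, 0.767, -0.0]
force: [0.6, -0.9, -7.0]
opening: 0.018
gripper_force: 88.2
```

Request:
carry_out(steps=[[[0, 0, 0.01, 0.08, 0.02, 0, 0], [0, 0, 0.02, 0.2, 0.05, 0, 0], [0, 0, 0.035, 0.34, 0.09, 0, 0], [0, 0, 0.047, 0.5, 0.13, 0, 0], [0, 0, 0.06, 0.66, 0.17, 0, 0], [0, 0, 0.072, 0.8, 0.21, 0, 0], [0, 0, 0.082, 0.9, 0.24, 0, 0], [0, 0, 0.087, 0.97, 0.25, 0, 0]]])

```text
t: 10.15
eef_pos: [0.5293, 0.0618, 0.0999]
tool_rot: [-0.0, 0.74, 0.672, -0.001]
force: [0.7, -0.5, -5.1]
opening: 0.0184
gripper_force: 88.3
```

```bash
python3 - <<'E'
from h import *
import cv2
p,d=robot.read_camera("wrist"); cv2.imwrite("pics/w2.png",p[...,::-1])
p2,_=robot.read_camera("side"); cv2.imwrite("pics/s2.png",cv2.resize(p2[90:290,170:370,::-1],None,fx=3,fy=3,interpolation=cv2.INTER_CUBIC))
s=robot.sense();print(s)
E
```

```text
{'t': 10.25, 'joint_pos': array([-0.70301428,  0.19933303,  0.59364624,  1.91602069, -0.12766576,
        1.06468272, -0.14982784]), 'qvel': array([ 0.02220787, -0.00423948,  0.03151849,  0.00613578,  0.02474543,
       -0.00242944,  0.03054353]), 'joint_efforts': array([  0.23652627, -36.17969155,   4.17220965, -30.8456862 ,
        -0.12295081,  -0.04961441,  -0.24477236]), 'eef_pos': array([0.52910143, 0.06266637, 0.09983702]), 'tool_rot': array([-6.89751545e-04,  7.39393320e-01,  6.73273225e-01, -4.54708891e-04]), 'force': array([ 0.41519562, -0.03642024, -7.43274814]), 'wrist_torque': array([-0.17681429,  0.01028494,  0.00866575]), 'gripper_force': 88.24694037437439, 'opening': 0.018034970017478693}
```

View pics/w2.png

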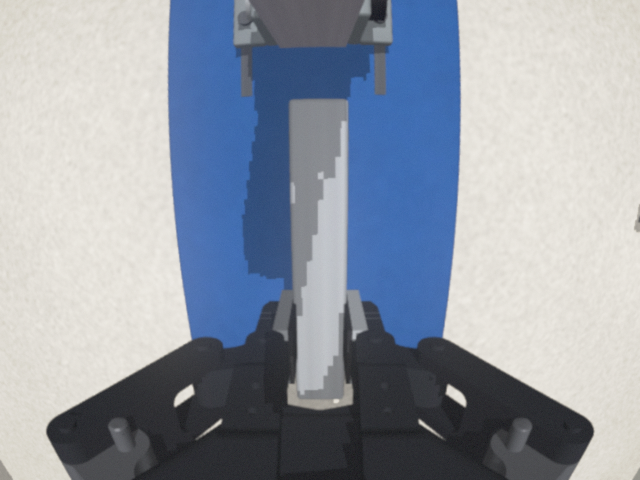

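The wrist view shows the stock lying along the plate's middle: stock at about u=290–347, plate edges at u=170 and 460. The column foot is at the top, around v=45. I'll fit the plate edges to get yaw and lateral offset.

```bash
python3 - <<'E'
from h import *
import cv2
p=cv2.imread("pics/w2.png").astype(int)
m=(p[...,0]-p[...,2]>50)
c=robot.calibration("wrist");K,R,t=c["K"],c["R"],c["t"]
def w(u,v,z):
    x=np.array([u-K[0,2],v-K[1,2]]);r=np.hypot(*x);th=r/K[0,0]
    d=R.T@np.r_[np.sin(th)*x/r,np.cos(th)]; o=-R.T@t
    return o+d*(z-o[2])/d[2]
out=[]
for side in(0,1):
    P=np.array([w((np.where(m[v])[0][[0,-1]][side])+(-.5,.5)[side],v,.012)[:2] for v in range(40,300,10)])
    k=np.polyfit(P[:,1],P[:,0],1); out.append(k); print(k,"yaw",90-np.degrees(np.arctan(k[0])),np.std(P[:,0]-np.polyval(k,P[:,1])))
cx=[(np.polyval(o,.06)) for o in out]; print("x of edges at y=.06",cx,"mid",np.mean(cx))
s=robot.sense();q=s['tool_rot'];print(s['eef_pos'],2*np.degrees(np.arctan2(q[2],q[1])))
E
```

```text
[0.08495524 0.42671971] yaw 85.14408348875882 0.00017423622496519323
[0.08347759 0.61422961] yaw 85.22814993709994 0.00015776856040928037
x of edges at y=.06 [np.float64(0.4318170239082654), np.float64(0.6192382676074983)] mid 0.5255276457578819
[0.52910143 0.06266637 0.09983702] 84.64043431262343
```

View pics/s2.png

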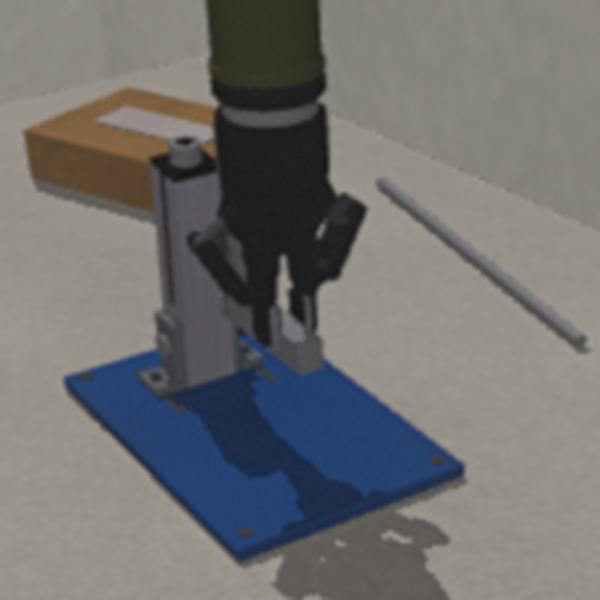

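Request:
carry_out(steps=[[[0, 0, -0.002, 0, 0, 0.05, 0], [0, 0, -0.002, 0, 0, 0.12, 0], [0, 0, -0.002, 0, 0, 0.2, 0], [0, 0, -0.002, 0, 0, 0.27, 0], [0, 0, -0.002, 0, 0, 0.32, 0], [0, 0, -0.002, 0, 0, 0.35, 0], [0, 0, -0.002, 0, 0, 0.365, 0], [0, 0, -0.002, 0, 0, 0.37, 0]]])

```text
t: 11.25
eef_pos: [0.5301, 0.0607, 0.0265]
tool_rot: [0.0, 0.738, 0.674, 0.0]
force: [-1.1, 0.7, -6.4]
opening: 0.0179
gripper_force: 88.2
```

Request:
carry_out(steps=[[[0, 0, 0, 0, 0, 0.002, 0], [0, 0, 0, 0, 0, 0.004, 0], [0, 0, 0, 0, 0, 0.007, 0], [0, 0, 0, 0, 0, 0.01, 0], [0, 0, 0, 0, 0, 0.012, 0], [0, 0, 0, 0, 0, 0.015, 0], [0, 0, 0, 0, 0, 0.018, 0], [0, 0, 0, 0, 0, 0.02, 0]]])

```text
t: 12.25
eef_pos: [0.5299, 0.0606, 0.0223]
tool_rot: [-0.0, 0.738, 0.674, 0.0]
force: [-0.1, 0.8, -6.9]
opening: 0.0178
gripper_force: 88.2
```

```bash
python3 - <<'E'
from h import *
s=robot.sense();print(s['t'],s['eef_pos'],s['tool_rot'],s['force'],s['wrist_torque'])
E
```

```text
12.25 [0.52986432 0.06060492 0.02230154] [-9.24442648e-06  7.38352892e-01  6.74414565e-01  3.04938844e-05] [-0.07965872  0.7851084  -6.93490868] [-0.22042407 -0.00432058 -0.03344091]
```

Request:
carry_out(steps=[[[0, 0, 0, 0, 0, 0.002, 0], [0, 0, 0, 0, 0, 0.004, 0], [0, 0, 0, 0, 0, 0.006, 0], [0, 0, 0, 0, 0, 0.008, 0], [0, 0, 0, 0, 0, 0.01, 0], [0, 0, 0, 0, 0, 0.011, 0], [0, 0, 0, 0, 0, 0.012, 0], [0, 0, 0, 0, 0, 0.012, 0]]])

```text
t: 13.25
eef_pos: [0.5299, 0.0606, 0.02]
tool_rot: [0.0, 0.738, 0.674, 0.0]
force: [-0.4, -0.9, -4.8]
opening: 0.0179
gripper_force: 88.2
```

Request:
carry_out(steps=[[[0, 0, 0, 0, 0, 0.001, 0], [0, 0, 0, 0, 0, 0.002, 0], [0, 0, 0, 0, 0, 0.003, 0], [0, 0, 0, 0, 0, 0.004, 0], [0, 0, 0, 0, 0, 0.005, 0], [0, 0, 0, 0, 0, 0.005, 0], [0, 0, 0, 0, 0, 0.005, 0], [0, 0, 0, 0, 0, 0.005, 0]]])

```text
t: 14.25
eef_pos: [0.5299, 0.0606, 0.0196]
tool_rot: [-0.0, 0.738, 0.674, 0.0]
force: [-4.8, -1.0, 5.0]
opening: 0.0183
gripper_force: 89.7
```

```bash
python3 - <<'E'
from h import *
s=robot.sense();print(s['t'],s['eef_pos'],s['tool_rot'],s['force'],s['wrist_torque'])
E
```

```text
14.25 [0.52989489 0.06055737 0.01958256] [-2.04928254e-04  7.38378828e-01  6.74386132e-01  9.59120398e-05] [-4.7969237  -0.99513201  4.98813803] [-0.27136845  0.9458744   0.05840989]
```

Request:
carry_out(steps=[[[0, 0, 0, 0.01, 0, 0, 0], [0, 0, 0, 0.02, 0, 0, 0], [0, 0, 0, 0.035, 0, 0, 0], [0, 0, 0, 0.05, 0, 0, 0], [0, 0, 0, 0.065, 0, 0, 0], [0, 0, 0, 0.08, 0, 0, 0], [0, 0, 0, 0.09, 0, 0, 0], [0, 0, 0, 0.1, 0, 0, 0]]])

```text
t: 15.25
eef_pos: [0.5329, 0.0796, 0.0196]
tool_rot: [0.001, 0.739, 0.674, 0.001]
force: [-0.4, -4.6, 4.0]
opening: 0.018
gripper_force: 89.6
```

```bash
cat >> h.py <<'E'
def st():
    s=robot.sense();q=s['tool_rot'];y=2*np.arctan2(q[2],q[1]);u=np.array([np.cos(y),np.sin(y)]);f=s['force']
    np.set_printoptions(precision=4,suppress=True)
    print(s['t'],s['eef_pos'],"yaw",np.degrees(y),"q",q,"along",u@f[:2],"lat",np.array([u[1],-u[0]])@f[:2],"fz",f[2],"tq",s['wrist_torque'])
E
python3 -c "from h import *;st()"
```

```text
15.25 [0.5329 0.0796 0.0196] yaw 84.78148427718503 q [0.0011 0.7386 0.6742 0.0005] along -4.571027219422715 lat -0.004047671361384979 fz 3.99464857458666 tq [-1.1391  0.2677 -0.012 ]
```

Request:
carry_out(steps=[[[0, 0, 0, 0.004, 0, 0, 0], [0, 0, 0, 0.008, 0, 0, 0], [0, 0, 0, 0.012, 0, 0, 0], [0, 0, 0, 0.016, 0, 0, 0], [0, 0, 0, 0.02, 0, 0, 0], [0, 0, 0, 0.024, 0, 0, 0], [0, 0, 0, 0.028, 0, 0, 0], [0, 0, 0, 0.032, 0, 0, 0]]])

```text
t: 16.25
eef_pos: [0.5334, 0.0859, 0.0196]
tool_rot: [0.001, 0.739, 0.674, 0.001]
force: [-1.1, -5.5, 4.9]
opening: 0.018
gripper_force: 89.6
```

```bash
python3 -c "from h import *;st()"
```

```text
16.25 [0.5334 0.0859 0.0196] yaw 84.78177167744344 q [0.0011 0.7386 0.6742 0.0005] along -5.562079854012758 lat -0.5856585083066191 fz 4.900797567493791 tq [-1.1699  0.1663 -0.0076]
```

Request:
carry_out(steps=[[[0, 0, 0, 0.003, 0, 0, 0], [0, 0, 0, 0.006, 0, 0, 0], [0, 0, 0, 0.009, 0, 0, 0], [0, 0, 0, 0.012, 0, 0, 0], [0, 0, 0, 0.015, 0, 0, 0], [0, 0, 0, 0.018, 0, 0, 0], [0, 0, 0, 0.021, 0, 0, 0], [0, 0, 0, 0.024, 0, 0, 0]]])

```text
t: 17.25
eef_pos: [0.5339, 0.0906, 0.0196]
tool_rot: [0.001, 0.739, 0.674, 0.001]
force: [-0.5, -5.8, 3.8]
opening: 0.018
gripper_force: 89.7
```

```bash
python3 -c "from h import *;st()"
```

```text
17.25 [0.5339 0.0906 0.0196] yaw 84.77658158664161 q [0.0011 0.7386 0.6742 0.0005] along -5.832552997948758 lat 0.04713662616856581 fz 3.8107411487548606 tq [-1.2071  0.1984  0.0479]
```

Request:
carry_out(steps=[[[0, 0, 0, 0.003, 0, 0, 0], [0, 0, 0, 0.006, 0, 0, 0], [0, 0, 0, 0.009, 0, 0, 0], [0, 0, 0, 0.012, 0, 0, 0], [0, 0, 0, 0.015, 0, 0, 0], [0, 0, 0, 0.018, 0, 0, 0], [0, 0, 0, 0.02, 0, 0, 0], [0, 0, 0, 0.02, 0, 0, 0]]])

```text
t: 18.25
eef_pos: [0.5342, 0.0947, 0.0196]
tool_rot: [0.001, 0.739, 0.674, 0.001]
force: [-0.6, -5.8, 4.2]
opening: 0.018
gripper_force: 89.7
```

```bash
python3 -c "from h import *;st()"
```

```text
18.25 [0.5342 0.0947 0.0196] yaw 84.77578397119876 q [0.001  0.7386 0.6741 0.0006] along -5.7874600119254485 lat -0.06744266355829875 fz 4.183430138376095 tq [-1.1716  0.214   0.0159]
```

Request:
carry_out(steps=[[[0, 0, 0, 0.003, 0, 0, 0], [0, 0, 0, 0.006, 0, 0, 0], [0, 0, 0, 0.009, 0, 0, 0], [0, 0, 0, 0.012, 0, 0, 0], [0, 0, 0, 0.015, 0, 0, 0], [0, 0, 0, 0.018, 0, 0, 0], [0, 0, 0, 0.02, 0, 0, 0], [0, 0, 0, 0.02, 0, 0, 0]]])

```text
t: 19.25
eef_pos: [0.5344, 0.0962, 0.0196]
tool_rot: [0.002, 0.739, 0.674, -0.001]
force: [-1.8, -9.6, 5.7]
opening: 0.0179
gripper_force: 90.0
```

```bash
python3 -c "from h import *;st()"
```

```text
19.25 [0.5344 0.0962 0.0196] yaw 84.69787233580097 q [ 0.0018  0.7391  0.6736 -0.0006] along -9.698707242328712 lat -0.9369449912732571 fz 5.655973692328525 tq [-2.0696  0.3209  0.0823]
```

Request:
carry_out(steps=[[[0, 0, 0, 0.001, 0, 0, 0], [0, 0, 0, 0.003, 0, 0, 0], [0, 0, 0, 0.005, 0, 0, 0], [0, 0, 0, 0.007, 0, 0, 0], [0, 0, 0, 0.009, 0, 0, 0], [0, 0, 0, 0.01, 0, 0, 0], [0, 0, 0, 0.01, 0, 0, 0], [0, 0, 0, 0.01, 0, 0, 0]]])

```text
t: 20.25
eef_pos: [0.5347, 0.0984, 0.0197]
tool_rot: [0.002, 0.739, 0.674, -0.0]
force: [-1.8, -9.8, 6.6]
opening: 0.0179
gripper_force: 89.9
```

```bash
python3 -c "from h import *;st()"
```

```text
20.25 [0.5347 0.0984 0.0197] yaw 84.69384521922929 q [ 0.0017  0.7391  0.6736 -0.0004] along -9.956549387937846 lat -0.9250851331755326 fz 6.611845520100345 tq [-1.877   0.2426  0.0166]
```

Request:
carry_out(steps=[[[0, 0, 0, 0.002, 0, 0, 0], [0, 0, 0, 0.004, 0, 0, 0], [0, 0, 0, 0.006, 0, 0, 0], [0, 0, 0, 0.008, 0, 0, 0], [0, 0, 0, 0.01, 0, 0, 0], [0, 0, 0, 0.011, 0, 0, 0], [0, 0, 0, 0.012, 0, 0, 0], [0, 0, 0, 0.012, 0, 0, 0]]])

```text
t: 21.25
eef_pos: [0.535, 0.1009, 0.0197]
tool_rot: [0.002, 0.739, 0.674, -0.0]
force: [-1.1, -8.9, 5.8]
opening: 0.018
gripper_force: 89.9
```

```bash
python3 -c "from h import *;st()"
```

```text
21.25 [0.535  0.1009 0.0197] yaw 84.69322016558529 q [ 0.0017  0.7391  0.6736 -0.0003] along -8.993567490811078 lat -0.24181028269411273 fz 5.845497349693126 tq [-1.8441  0.2639  0.0407]
```

Request:
carry_out(steps=[[[0, 0, 0, 0.002, 0, 0, 0], [0, 0, 0, 0.004, 0, 0, 0], [0, 0, 0, 0.006, 0, 0, 0], [0, 0, 0, 0.008, 0, 0, 0], [0, 0, 0, 0.009, 0, 0, 0], [0, 0, 0, 0.01, 0, 0, 0], [0, 0, 0, 0.01, 0, 0, 0], [0, 0, 0, 0.01, 0, 0, 0]]])

```text
t: 22.25
eef_pos: [0.5352, 0.1029, 0.0197]
tool_rot: [0.002, 0.739, 0.674, -0.0]
force: [-0.5, -8.9, 5.7]
opening: 0.0179
gripper_force: 89.9
```

```bash
python3 -c "from h import *;st()"
```

```text
22.25 [0.5352 0.1029 0.0197] yaw 84.69545634300134 q [ 0.0017  0.7391  0.6736 -0.0003] along -8.879694564112027 lat 0.34706905072986494 fz 5.70107224673401 tq [-1.8567  0.2351  0.056 ]
```

Request:
carry_out(steps=[[[0, 0, 0, 0.002, 0, 0, 0], [0, 0, 0, 0.004, 0, 0, 0], [0, 0, 0, 0.006, 0, 0, 0], [0, 0, 0, 0.007, 0, 0, 0], [0, 0, 0, 0.008, 0, 0, 0], [0, 0, 0, 0.008, 0, 0, 0], [0, 0, 0, 0.008, 0, 0, 0], [0, 0, 0, 0.008, 0, 0, 0]]])

```text
t: 23.25
eef_pos: [0.5352, 0.1033, 0.0197]
tool_rot: [0.002, 0.739, 0.673, -0.001]
force: [-1.9, -12.0, 7.0]
opening: 0.0185
gripper_force: 90.1
```

```bash
python3 -c "from h import *;st()"
```

```text
23.25 [0.5352 0.1033 0.0197] yaw 84.6608330287845 q [ 0.0021  0.7393  0.6734 -0.0009] along -12.11758130199532 lat -0.8258040011365815 fz 6.975019189693588 tq [-2.3     0.2815  0.094 ]
```

Request:
carry_out(steps=[[[0, 0, 0, 0.001, 0, 0, 0], [0, 0.0002, 0, 0.002, 0, 0, 0], [0, 0.0004, 0, 0.003, 0, -0.0002, 0], [0, 0.0006, 0, 0.004, 0, -0.0004, 0], [0, 0.0008, 0, 0.005, 0, -0.0005, 0], [0, 0.001, 0, 0.005, 0, -0.0005, 0], [0, 0.001, 0, 0.005, 0, -0.0005, 0], [0, 0.001, 0, 0.005, 0, -0.0005, 0]]])

```text
t: 24.25
eef_pos: [0.5352, 0.1033, 0.0197]
tool_rot: [0.001, 0.739, 0.673, -0.0]
force: [-1.7, -14.2, 7.2]
opening: 0.0179
gripper_force: 90.1
```

```bash
python3 -c "from h import *;st()"
```

```text
24.25 [0.5352 0.1033 0.0197] yaw 84.63927449450306 q [ 0.0013  0.7394  0.6733 -0.0002] along -14.253392510379776 lat -0.4192734903501981 fz 7.184136750046761 tq [-2.7268  0.3626  0.1122]
```

Request:
carry_out(steps=[[[0, 0, 0, 0.001, 0, -0.0003, 0], [0, 0, 0, 0.002, 0, -0.0005, 0], [0, 0, 0, 0.003, 0, -0.0007, 0], [0, 0, 0, 0.003, 0, -0.0007, 0], [0, 0, 0, 0.003, 0, -0.0007, 0], [0, 0, 0, 0.003, 0, -0.0007, 0], [0, 0, 0, 0.003, 0, -0.0007, 0], [0, 0, 0, 0.003, 0, -0.0007, 0]]])

```text
t: 25.25
eef_pos: [0.5352, 0.1033, 0.0197]
tool_rot: [0.002, 0.739, 0.673, -0.001]
force: [-1.9, -14.2, 5.8]
opening: 0.0177
gripper_force: 90.0
```

```bash
python3 -c "from h import *;st()"
```

```text
25.25 [0.5352 0.1033 0.0197] yaw 84.62751281732953 q [ 0.0015  0.7395  0.6732 -0.0005] along -14.334625412542673 lat -0.5190107387359957 fz 5.84654459378153 tq [-2.8792  0.2582  0.1455]
```

Request:
carry_out(steps=[[[0, 0, 0, 0.001, 0, -0.0002, 0], [0, 0, 0, 0.002, 0, -0.0003, 0], [0, 0, 0, 0.002, 0, -0.0003, 0], [0, 0, 0, 0.002, 0, -0.0003, 0], [0, 0, 0, 0.002, 0, -0.0003, 0], [0, 0, 0, 0.002, 0, -0.0003, 0], [0, 0, 0, 0.002, 0, -0.0003, 0], [0, 0, 0, 0.002, 0, -0.0003, 0]]])

```text
t: 26.25
eef_pos: [0.5352, 0.1033, 0.0197]
tool_rot: [0.002, 0.74, 0.673, -0.001]
force: [-2.4, -15.1, 6.9]
opening: 0.0177
gripper_force: 90.0
```

Request:
carry_out(steps=[[[0, 0, 0, 0, 0, 0, 0], [0, 0, 0, 0, 0, 0, 0], [0, 0, 0, 0, 0, 0, 0], [0, 0, 0, 0, 0, 0, 0], [0, 0, 0, 0, 0, 0, 0], [0, 0, 0, 0, 0, 0, 0], [0, 0, 0, 0, 0, 0, 0], [0, 0, 0, 0, 0, 0, 0]]])

```text
t: 27.25
eef_pos: [0.5352, 0.1033, 0.0197]
tool_rot: [0.002, 0.74, 0.673, -0.001]
force: [-2.1, -14.6, 5.9]
opening: 0.0177
gripper_force: 90.0
```

Request:
carry_out(steps=[[[0, 0, 0, 0, 0, 0, 0], [0, 0, 0, 0, 0, 0, 0], [0, 0, 0, 0, 0, 0, 0], [0, 0, 0, 0, 0, 0, 0], [0, 0, 0, 0, 0, 0, 0], [0, 0, 0, 0, 0, 0, 0], [0, 0, 0, 0, 0, 0, 0], [0, 0, 0, 0, 0, 0, 0]]])

```text
t: 28.25
eef_pos: [0.5352, 0.1033, 0.0197]
tool_rot: [0.002, 0.74, 0.673, -0.001]
force: [-1.2, -14.9, 6.4]
opening: 0.0177
gripper_force: 90.0
```

```bash
python3 -c "from h import *;st()"
```

```text
28.25 [0.5352 0.1033 0.0197] yaw 84.61190560397146 q [ 0.0017  0.7396  0.6731 -0.0007] along -14.938184151633994 lat 0.21996260424972827 fz 6.420379604335021 tq [-3.037   0.3107  0.1225]
```

Request:
carry_out(steps=[[[0, -0.0002, 0, 0, 0, 0, 0], [0, -0.0004, 0, 0, 0, 0, 0], [0, -0.0006, 0, 0, 0, 0, 0], [0, -0.0009, 0, 0, 0, 0, 0], [0, -0.0012, 0, 0, 0, 0, 0], [0, -0.0015, 0, 0, 0, 0, 0], [0, -0.0015, 0, 0, 0, 0, 0], [0, -0.0015, 0, 0, 0, 0, 0]]])

```text
t: 29.25
eef_pos: [0.5352, 0.1033, 0.0197]
tool_rot: [0.003, 0.74, 0.673, -0.002]
force: [-0.7, -14.2, 5.0]
opening: 0.0179
gripper_force: 89.9
```

```bash
cat >> h.py <<'E'
def cp():
    s=robot.sense();f=s['force'];print("z %.5f y %.5f"%(s['eef_pos'][2],s['eef_pos'][1]),"moment ryN*N+hC*C =",s['wrist_torque'][0]+.21-.198*f[1],"N",f[2]+6.9)
E
python3 -c "from h import *;st();cp()"
```

```text
29.25 [0.5352 0.1033 0.0197] yaw 84.60485665032921 q [ 0.0032  0.7396  0.673  -0.0024] along -14.22157241241508 lat 0.6074107621955849 fz 4.972899137601651 tq [-2.9259  0.2583  0.1139]
z 0.01969 y 0.10329 moment ryN*N+hC*C = 0.09884016520276617 N 11.872899137601651
```

Request:
carry_out(steps=[[[0, 0, 0, 0.001, 0, 0, 0], [0, 0, 0, 0.002, 0, 0, 0], [0, 0, 0, 0.003, 0, 0, 0], [0, 0, 0, 0.003, 0, 0, 0], [0, 0, 0, 0.003, 0, 0, 0], [0, 0, 0, 0.003, 0, 0, 0], [0, 0, 0, 0.003, 0, 0, 0], [0, 0, 0, 0.003, 0, 0, 0]]])

```text
t: 30.25
eef_pos: [0.5352, 0.1033, 0.0197]
tool_rot: [0.003, 0.74, 0.673, -0.003]
force: [-1.3, -16.5, 6.2]
opening: 0.0179
gripper_force: 90.0
```

Request:
carry_out(steps=[[[0, 0, 0, 0, 0, 0, 0], [0, 0, 0, 0, 0, 0, 0], [0, 0, 0, 0, 0, 0, 0], [0, 0, 0, 0, 0, 0, 0], [0, 0, 0, 0, 0, 0, 0], [0, 0, 0, 0, 0, 0, 0], [0, 0, 0, 0, 0, 0, 0], [0, 0, 0, 0, 0, 0, 0]]])

```text
t: 31.25
eef_pos: [0.5352, 0.1033, 0.0197]
tool_rot: [0.003, 0.74, 0.673, -0.003]
force: [-1.4, -16.5, 7.2]
opening: 0.0182
gripper_force: 90.0
```

Request:
carry_out(steps=[[[0, 0, 0, 0, 0, 0, 0], [0, 0, 0, 0, 0, 0, 0], [0, 0, 0, 0, 0, 0, 0], [0, 0, 0, 0, 0, 0, 0], [0, 0, 0, 0, 0, 0, 0], [0, 0, 0, 0, 0, 0, 0], [0, 0, 0, 0, 0, 0, 0], [0, 0, 0, 0, 0, 0, 0]]])

```text
t: 32.25
eef_pos: [0.5352, 0.1033, 0.0197]
tool_rot: [0.003, 0.74, 0.673, -0.003]
force: [-1.2, -16.5, 7.5]
opening: 0.0176
gripper_force: 90.0
```

```bash
python3 -c "from h import *;st();cp()"
```

```text
32.25 [0.5352 0.1033 0.0197] yaw 84.59117422834889 q [ 0.0034  0.7397  0.6729 -0.0028] along -16.54255612758223 lat 0.321783467731292 fz 7.548739377758164 tq [-3.1241  0.2821  0.1717]
z 0.01966 y 0.10330 moment ryN*N+hC*C = 0.35278687751935633 N 14.448739377758164
```

Request:
carry_out(steps=[[[0, 0, 0, -0.01, 0, 0, 0], [0, 0, 0, -0.02, 0, 0, 0], [0, 0.0005, 0, -0.035, 0, 0, 0], [0, 0.0005, 0, -0.06, 0, 0, 0], [0, 0.0005, 0, -0.1, 0, -0.002, 0], [0, 0.0005, 0, -0.14, 0, -0.004, 0], [0, 0.0005, 0, -0.18, 0, -0.008, 0], [0, 0.0005, 0, -0.21, 0, -0.015, 0]]])

```text
t: 33.25
eef_pos: [0.5292, 0.0666, 0.0214]
tool_rot: [-0.0, 0.739, 0.674, -0.001]
force: [0.4, -0.3, -6.6]
opening: 0.018
gripper_force: 88.4
```

Request:
carry_out(steps=[[[0, 0, 0, 0, 0, -0.02, 0], [0, 0, 0, 0, 0, -0.06, 0], [0, 0, 0, 0, 0, -0.12, 0], [0, 0, 0, -0.01, 0, -0.2, 0], [0, 0, 0, -0.03, 0, -0.28, 0], [0, 0, 0, -0.06, 0, -0.36, 0], [0, 0, 0, -0.1, 0, -0.42, 0], [0, 0, 0, -0.12, 0, -0.45, 0]]])

```text
t: 34.25
eef_pos: [0.5287, 0.0434, 0.1134]
tool_rot: [0.0, 0.739, 0.674, 0.001]
force: [-0.5, 0.0, -6.5]
opening: 0.0177
gripper_force: 88.3
```

```bash
python3 - <<'E'
from h import *
import cv2
p,d=robot.read_camera("scene");cv2.imwrite("pics/sc3.png",cv2.resize(p[150:300,325:505,::-1],None,fx=4,fy=4,interpolation=cv2.INTER_CUBIC))
st();s=robot.sense();e=s['eef_pos'];q=s['tool_rot'];y=2*np.degrees(np.arctan2(q[2],q[1]))
P=[(*e,y),(.515,-.14,.105,100),(.483,-.3308,.105,114.1)]
for a,b in zip(P,P[1:]): print(delta(a,b))
E
```

```text
34.3 [0.5289 0.0431 0.1137] yaw 84.72186495660516 q [0.0004 0.7389 0.6738 0.0006] along -0.26255770117041033 lat 0.26307655831665416 fz -6.135928578680612 tq [-0.325   0.0073  0.0402]
[-0.0849 -0.9178  0.0151  0.0433]
[-0.0783 -0.9117 -0.3232 -0.    ]
```

View pics/sc3.png

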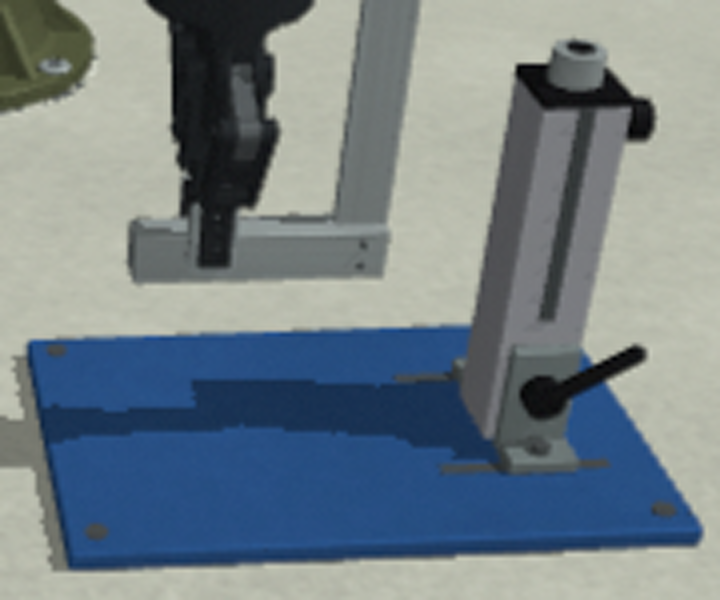

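The column now looks upright: its near edge runs from (495,440) to (545,105), where the top used to be at 523. The square hangs clear of it. I'll check the column against the vertical projection while the square goes back to the mat.

```bash
python3 - <<'E'
from h import *
c=robot.calibration("scene");K,R,t=c["K"],c["R"],c["t"]
for u,v in((495,440),(492,435)):
  X=ray("scene",325+(u+.5)/4-.5,150+(v+.5)/4-.5,.0155)
  for z in(.1,.205,.212):
    x=K@(R@[X[0],X[1],z]+t); x=x[:2]/x[2]; print(z,(x-[325,150]+.5)*4-.5)
E
```

```text
0.1 [523.63816849 292.3624245 ]
0.205 [563.62265568  86.23147904]
0.212 [566.48391703  71.48089581]
0.1 [520.36465123 287.72117599]
0.205 [559.94785082  82.19186982]
0.212 [562.7795298   67.48883869]
```

Request:
carry_out(steps=[[[0, 0, -0.01, -0.08, 0, 0, 0], [0, 0, -0.02, -0.18, 0, 0, 0], [0, 0, -0.035, -0.32, 0, 0.01, 0], [0, 0, -0.047, -0.46, 0.005, 0.02, 0], [0, 0, -0.06, -0.62, 0.01, 0.03, 0], [0, 0, -0.07, -0.76, 0.015, 0.04, 0], [0, 0, -0.08, -0.87, 0.015, 0.04, 0], [0, 0, -0.085, -0.92, 0.015, 0.04, 0]]])

```text
t: 35.3
eef_pos: [0.5141, -0.1409, 0.1039]
tool_rot: [-0.0, 0.643, 0.766, -0.0]
force: [0.3, -0.1, -6.4]
opening: 0.0179
gripper_force: 88.2
```

Request:
carry_out(steps=[[[0, 0, -0.01, -0.08, -0.03, 0, 0], [0, 0, -0.02, -0.18, -0.06, 0, 0], [0, 0, -0.03, -0.32, -0.11, 0, 0], [0, 0, -0.04, -0.46, -0.16, 0, 0], [0, 0, -0.055, -0.62, -0.22, 0, 0], [0, 0, -0.066, -0.76, -0.27, 0, 0], [0, 0, -0.075, -0.87, -0.31, 0, 0], [0, 0, -0.078, -0.91, -0.323, 0, 0]]])

```text
t: 36.3
eef_pos: [0.4823, -0.3312, 0.1039]
tool_rot: [-0.0, 0.544, 0.839, -0.0]
force: [-0.1, 0.4, -6.2]
opening: 0.0179
gripper_force: 88.3
```

```bash
python3 - <<'E'
from h import *
st();s=robot.sense();e=s['eef_pos'];q=s['tool_rot'];y=2*np.degrees(np.arctan2(q[2],q[1]))
print(delta((*e,y),(.483,-.3308,.017,114.1)))
E
```

```text
36.3 [ 0.4823 -0.3312  0.1039] yaw 114.02838557223122 q [-0.0001  0.5444  0.8388 -0.0004] along 0.3937938288816475 lat 0.04106404419552201 fz -6.219382158947524 tq [-0.1508 -0.122   0.0126]
[-0.0004  0.0002  0.0041  0.4345]
```

```bash
python3 - <<'E'
from h import *
import cv2
A=cv2.imread("pics/sc3.png",0).astype(float); B=cv2.cvtColor(cv2.resize(cv2.imread("pics/scene.png")[150:300,325:505],None,fx=4,fy=4,interpolation=cv2.INTER_CUBIC),cv2.COLOR_BGR2GRAY).astype(float)
c=robot.calibration("scene");K,R=c["K"],c["R"];V=K@R[:,2];V=V[:2]/V[2];print("VP",V)
def fit(I,nm,u0,v0,u1,v1,w=12):
    vs=np.arange(v0,v1,4 if v1>v0 else -4);G=np.abs(cv2.Sobel(I,cv2.CV_64F,1,0,ksize=5));us=[]
    for v in vs:
        uc=u0+(u1-u0)*(v-v0)/(v1-v0);lo=int(uc-w);g=G[v,lo:lo+2*w+1]
        k=np.argmax(g);a=slice(max(0,k-4),k+5);us.append(lo+np.sum(np.arange(2*w+1)[a]*g[a])/g[a].sum())
    us=np.array(us);ok=np.ones(len(us),bool)
    for _ in range(4):
        k=np.polyfit(vs[ok],us[ok],1);r=us-np.polyval(k,vs);ok=np.abs(r)<max(1.0,2*r[ok].std())
    vm=vs[ok].mean();um=np.polyval(k,vm);U=325+(um+.5)/4-.5;W=150+(vm+.5)/4-.5
    print(nm,"slope",-k[0],"vertical",-(U-V[0])/(W-V[1]),"n",ok.sum(),len(us),"sd",r[ok].std())
fit(A,"near edge now",545,115,508,340);fit(A,"left edge now",515,85,468,380);fit(A,"right edge now",630,130,592,330);fit(A,"slot L now",578,120,541,315)
fit(B,"near edge before",521,120,500,340);fit(B,"left edge before",495,80,465,380);fit(B,"right before",605,130,582,340)
fit(A,"blade R",415,5,388,215);fit(A,"blade L",362,5,338,210)
E
```

```text
VP [309.58085327 975.14671102]
near edge now slope 0.18465250818156687 vertical 0.18939514630633492 n 57 57 sd 0.421666953692314
left edge now slope 0.17463411317696872 vertical 0.17836807014162057 n 66 74 sd 0.4556979762026274
right edge now slope 0.21381025667067372 vertical 0.21663588092818492 n 47 50 sd 0.38402278076357765
slot L now slope 0.1944495634131004 vertical 0.2003181133489205 n 49 49 sd 0.4608083046463608
near edge before slope 0.10635449129738114 vertical 0.18536653104045556 n 55 55 sd 0.36495375473445324
left edge before slope 0.09540701164302426 vertical 0.17507540627834323 n 64 75 sd 0.48271446729771805
right before slope 0.1353303669571184 vertical 0.2130049719936263 n 51 53 sd 0.47931784175839476
blade R slope 0.15050230049098348 vertical 0.14535022670282993 n 53 53 sd 0.42850018814376517
blade L slope 0.13242934198758985 vertical 0.12722819544579603 n 52 52 sd 0.6070732458351848
```

```bash
python3 - <<'E'
from h import *
import cv2
I=cv2.cvtColor(cv2.resize(cv2.imread("pics/scene.png")[180:290,130:250],None,fx=4,fy=4,interpolation=cv2.INTER_CUBIC),cv2.COLOR_BGR2GRAY).astype(float)
c=robot.calibration("scene");K,R=c["K"],c["R"];V=K@R[:,2];V=V[:2]/V[2]
G=np.abs(cv2.Sobel(I,cv2.CV_64F,1,0,ksize=5))
for nm,u0,v0,u1,v1 in(("R",338,36,364,244),("L",289,46,312,250)):
    vs=np.arange(v0,v1,4);us=[]
    for v in vs:
        lo=int(u0+(u1-u0)*(v-v0)/(v1-v0)-10);g=G[v,lo:lo+21];k=np.argmax(g);a=slice(max(0,k-4),k+5);us.append(lo+np.sum(np.arange(21)[a]*g[a])/g[a].sum())
    us=np.array(us);ok=np.ones(len(us),bool)
    for _ in range(4): k=np.polyfit(vs[ok],us[ok],1);r=us-np.polyval(k,vs);ok=np.abs(r)<max(1.,2*r[ok].std())
    vm=vs[ok].mean();U=130+(np.polyval(k,vm)+.5)/4-.5;W=180+(vm+.5)/4-.5
    print(nm,-k[0],-(U-V[0])/(W-V[1]),ok.sum(),len(vs),r[ok].std())
E
```

```text
R -0.12243867434820659 -0.12087058662092968 51 52 0.2875733986255404
L -0.14386702824530706 -0.13848333579938243 50 51 0.6529887628838723
```

Request:
carry_out(steps=[[[0, 0, 0, 0, 0.002, 0.05, 0], [0, 0, 0, 0, 0.004, 0.12, 0], [0, 0, 0, 0, 0.004, 0.2, 0], [0, 0, 0, 0, 0.004, 0.28, 0], [0, 0, 0, 0, 0.004, 0.35, 0], [0, 0, 0, 0, 0.004, 0.4, 0], [0, 0, 0, 0, 0.004, 0.43, 0], [0, 0, 0, 0, 0.004, 0.44, 0]]])

```text
t: 37.3
eef_pos: [0.4839, -0.3293, 0.0161]
tool_rot: [-0.0, 0.544, 0.839, 0.0]
force: [-0.6, 0.1, -7.1]
opening: 0.0179
gripper_force: 88.3
```

The initial blade, which really was vertical, shows the same camera bias (about -0.0035), so the column is upright to within about 1 mrad. Next I set the square down.

Request:
carry_out(steps=[[[0, 0, 0, 0, 0, 0.005, 0], [0, 0, 0, 0, 0, 0.01, 0], [0, 0, 0, 0, 0, 0.014, 0], [0, 0, 0, 0, 0, 0.018, 0], [0, 0, 0, 0, 0, 0.02, 0], [0, 0, 0, 0, 0, 0.022, 0], [0, 0, 0, 0, 0, 0.023, 0], [0, 0, 0, 0, 0, 0.024, 0]]])

```text
t: 38.3
eef_pos: [0.4839, -0.3293, 0.0117]
tool_rot: [0.0, 0.543, 0.839, 0.0]
force: [-1.5, -0.4, -3.3]
opening: 0.0178
gripper_force: 88.7
```

Request:
carry_out(steps=[[[0, 0, 0, 0, 0, 0.0015, 0], [0, 0, 0, 0, 0, 0.0015, 0], [0, 0, 0, 0, 0, 0.0015, 22], [0, 0, 0, 0, 0, 0.0015, 26], [0, 0, 0, 0, 0, 0.0015, 35], [0, 0, 0, 0, 0, 0.0015, 45], [0, 0, 0, 0, 0, 0.0015, 60], [0, 0, 0, 0, 0, 0.0015, 60]]], force=20)

```text
t: 39.3
eef_pos: [0.4839, -0.3293, 0.0112]
tool_rot: [0.0, 0.544, 0.839, 0.0]
force: [-0.5, 0.3, 0.9]
opening: 0.0513
gripper_force: 0.0
```

Request:
carry_out(steps=[[[0, 0, 0, 0, 0, 0, 65], [0, 0, 0, 0, 0, -0.02, 65], [0, 0, 0, 0, 0, -0.08, 65], [0, 0, 0, 0, 0, -0.2, 65], [0, 0, 0, 0, 0, -0.4, 65], [0, 0, 0, 0, 0, -0.6, 65], [0, 0, 0, 0, 0, -0.8, 65], [0, 0, 0, 0, 0, -0.95, 65]]])

```text
t: 40.3
eef_pos: [0.4841, -0.3298, 0.2041]
tool_rot: [0.001, 0.544, 0.839, 0.0]
force: [0.6, -0.3, -1.0]
opening: 0.0556
gripper_force: 0.0
```

```bash
python3 - <<'E'
from h import *
import cv2
st();p,_=robot.read_camera("scene");cv2.imwrite("pics/end.png",p[...,::-1])
E
```

```text
40.3 [ 0.4841 -0.3298  0.2041] yaw 114.12896954254374 q [0.0014 0.5437 0.8393 0.0004] along -0.5547430458963479 lat 0.41240068980883376 fz -1.0190570220542592 tq [ 0.0259 -0.017   0.0059]
```

View pics/end.png

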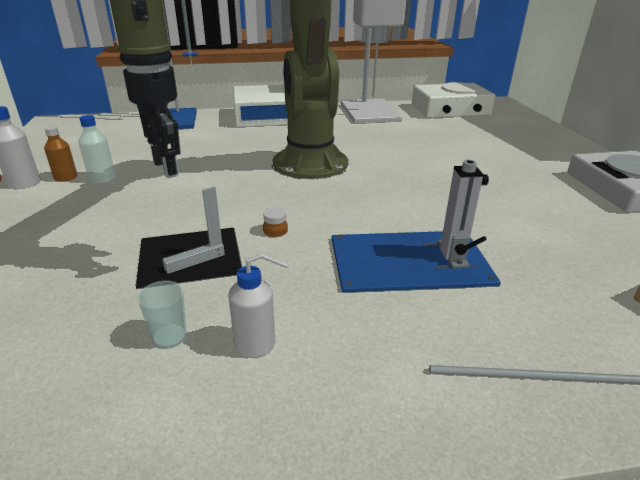

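The final view shows the square standing on its stock on the mat (165–222, 245–270). The column is upright at (462,215), the beaker, bottle and jar haven't moved, and the gripper is well clear.

```bash
python3 -c "
from plant import robot
print(robot.sign_off())"
```

```text
the job is handed in; nothing more can be done
None
```

The job is handed in at about 40 s: the square pushed the column upright (within about 1 mrad by camera) and was held for over two seconds at an estimated 8–10 N on the column and 12–14 N on the plate, then stood back on the mat and released, with the other things unmoved.

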